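# Wedge a shelf post tight in its corner collar

### The arm

A 6-joint arm with a two-finger parallel gripper is mounted at the origin on the work surface. World frame = base frame: x ahead of the robot, y to its left, z up, the work surface at z = 0. Lengths are in m, angles in degrees, forces in N, time in s.
With the tool pointing down it reaches from about 0.325 to 0.85 m from the base axis. Payload 15.5 kg.
Tool frame: the origin (TCP) lies midway between the tips of the shut fingers; the grasp point (between the pads) lies 19 mm behind it; z points along the fingers, y is the line along which they close (so a half turn about z gives the same grasp; the last joint's range is limited). The gripper opens to 91 mm and grips with 3 to 60 N. Pads are 32 mm wide; open, the fingers measure 118 mm over their backs; the gripper's body (76 mm by 178 mm) begins 60 mm behind the grasp point.
Start: joints at [-71.133, 28.281, 77.091, -0, 74.628, -5.472], TCP at [0.258, -0.569, 0.214] pointing down, gripper open.
Joint ranges: [-166.48, 166.48], [-47.26, 123.95], [12.59, 153.08], [-70.14, 250.14], [6.76, 159.57], [-176.63, 176.63]. Speed limits (degrees/s): [108.29, 108.29, 147.25, 172.46, 172.46, 172.46].

### API

Orientations are given as a 3x3 rotation matrix whose columns are the frame's x, y, z axes.
In Python, from bench import ctrl gives the robot as it stands. The module is installed in compiled form; this text tells all that it offers. Calls block until the motion is done:
- ctrl.goto(position, orientation): joint-space move of the TCP to a pose.
- ctrl.move_l(position, vel=0.15, ori=None, contact_N=None): straight line of the TCP; ori=None keeps the orientation; vel is the mean speed in m/s. With contact_N (N) it stops when the force on the tool has changed by that much, and returns True; else False.
- ctrl.movej(angles): joint-space move.
- ctrl.command_gripper(opening): opening from 0.0 (shut) to 1.0 (fully open); the grip force is fixed at half the most; returns when the fingers have stopped.
- ctrl.sleep(seconds).
- ctrl.ik(position, orientation): joint angles nearest the present ones, or None.
- ctrl.read_camera(name): name is "side" or "top"; returns the picture (420x560x3 uint8, blue, green, red); there is no depth.
- ctrl.camera_params(name): a dict with "fx", "fy", "cx", "cy" (pixels), "D" ([k1, k2, p1, p2, k3] as OpenCV has them; the pictures are not rectified), "pose" (4x4, takes a point from camera to world coordinates). Camera axes: x right, y up, looking along -z (the intrinsics and any distortion apply to the point x, -y, -z); pixel columns grow to the right and rows downward; lengths in m; the calibration is good to about 2 mm. A picture is of the moment at which its call begins. camera_params takes no time and is no camera call.
A pose or a line that the arm cannot do raises ctrl.MotionError and nothing moves.
- ctrl.sign_off(): hands the job in; it is judged then, once.
Readings, each from a call of its own:
- ctrl.current_t(): time.
- ctrl.current_q(): joint angles.
- ctrl.current_dq(): joint speeds.
- ctrl.current_effort(): joint torques, N m.
- ctrl.current_tool_pos(): TCP position.
- ctrl.current_eef_rot(): TCP orientation.
- ctrl.current_contact_force(): force on the tool from outside, world axes, zero at the start.
- ctrl.current_wrist_torque(): the same for the moment, N m.
- ctrl.current_grip_width(): opening from 0.0 (shut) to 1.0 (fully open).
- ctrl.current_grasp_force(): force on a finger pad.
Only numpy, scipy, OpenCV 4.12 (cv2) and the standard library are available. Lean on these libraries where they do the work, as an engineer would, in place of code of your own. Each camera call takes 0.05 s, during which the arm holds its last target. There are 200 camera calls.

### The job

One post of the small stacking shelf is still loose in its black corner collar. Take the orange tapered key out of the wooden stand, set it upright, point down, in the gap between the post and the collar's sloping white wall (tapered, white-striped side towards that wall), and tap or press it down gently until it is tight, which is when it no longer gives to a steady push of about 20 N; do not force it much harder or the collar splits. Then let go, leaving the key standing there and everything else where it is.

Things in the scene. Friction and masses are not known exactly. Their poses are not given: they have to be found in the camera images.
- key: Orange tapered key, 108 mm tall, about 60 g, standing point down in a hole of the stand. Shank 80 mm long, 24 mm wide (y); head on top 32 (x) by 36 (y) by 28 mm tall, to be grasped across y from above. Origin on the head's upright axis at tip level, z up. Shank face -x is straight, at x = -9.65 mm; face +x tapers 1 in 6, from x = -3.65 mm at the tip (6 mm thick) to +9.7 mm under the head.
- key_tip (a point): Middle of the key's lower end, 6.65 mm to the -x side of the key's origin; axes as the key's.
- key_head (a point): Centre of the top of the key's head, 108 mm above its origin: the place to press with shut fingers. A white stripe on the head's top marks the key's +x (tapered) side. If the key is driven while clamped it may bear on one wall only; released, it centres itself.
- rack: Small stacking shelf, fixed: white board 40 mm up, black edges, four black corner collars 80 mm tall. Origin on the table in the middle of the collar to be keyed, the one without an orange key; z up. The other collars lie 240 mm to its +x, 260 mm to its +y, and both; their keys reach 121 mm up. In this collar stands a grey post, 28 mm square, top 85 mm up; the gap is at its +x side.
- gap (a point): Over the gap at the collar's rim, 80 mm above the table, 24 mm to the +x side of the rack's origin. Axes as the rack's: x across the gap from post to sloping wall, y along the gap (31 mm wide inside), z up. The post's upright face is 6 to 10 mm to the -x side of this point: it differs every time and is not measured.
- wall_top (a point): Rim of the gap's sloping white wall, 80 mm up, 6 mm to the +x side of the gap point; axes as the rack's. The wall leans 1 in 6, nearer the post lower down; it matches the key when the key's +x is the rack's +x. The key meets wall and post when its tip is 36 to 60 mm below the rim; then the push rises 5 to 12 N per mm. A push of 16 to 24 N makes it tight. The collar splits at 30 N on it.
- stand: Wooden block 190 (x) by 70 (y) by 90 mm tall, fixed, three through holes 23 by 28 mm at x = -58, 0 and +58 mm. Origin at the centre of its underside. The key and two plugs hang in the holes by their heads, in any order, the key with its axes along the stand's; its origin is then 10 mm above the table.
- plug_a: Grey end plug, round cap 34 mm across and 16 mm tall on a 19 mm stem, hanging in a hole of the stand; leave it. Origin at the lower end of its stem.
- plug_b: Blue end plug, same size, in another hole; leave it. Origin at the lower end of its stem.
- oil: Amber bottle, 70 mm across, 210 mm tall; leave it. Origin under its centre.
- wipes: Orange and white can, 76 mm across, 170 mm tall; leave it. Origin under its centre.
- carton: Blue carton 100 by 200 by 75 mm; leave it. Origin under its centre.
- mallet: Small hand hammer lying on the table; not needed, leave it. Origin under it, x along it towards the head.
- bowl: White bowl 120 mm across, 50 mm tall; leave it. Origin under its centre.
Things that resemble listed ones, but are neither listed nor needed, are in the scene too. Of the things that look like the key, the larger one is meant.

How it is judged (in metres and radians):
On the way:
1. the key's point stands in the gap, at least 12 mm below the collar's rim, not yet tight (y of key_tip in the frame of gap between -0.006 and 0.006 m and x of key_tip in the frame of gap between -0.012 and 0.006 m and z of key_tip in the frame of gap below -0.012 m and contact force between key and rack below 6 N), for 0.2 s.
At the end, for the whole second after the job is handed in: The key stands released and still in the gap, tapered side to the sloping wall, upright within 4 and square within 7 degrees, its tip centred within 6 mm along the gap and at least 30 mm below the rim, so tight that it bears on the collar with over 6 N by itself (y of key_tip in the frame of gap between -0.006 and 0.006 m and x of key_tip in the frame of gap between -0.012 and 0.006 m and x of key_head in the frame of gap above -0.003 m and z of key_tip in the frame of gap below -0.03 m and angle between the z axis of key and the z axis of rack, either way round below 0.07 rad and angle between the x axis of key and the x axis of rack, either way round below 0.12 rad and contact force between key and rack above 6 N and linear speed of key below 0.01 m/s); the robot touches nothing.
It fails at once if the key bears on the collar with more than 30 N: the collar splits (contact force between key and rack above 30 N).
It fails at once if another thing (plug, bottle, can, carton, hammer or bowl) is moved more than 25 mm (distance of any of plug_a, plug_b, oil, wipes, carton, mallet, bowl from where it was at the start of the episode above 0.025 m).
It also fails if it takes over 54 s, if anything falls off the work surface, if the arm or the gripper's body presses on something with over 40 N, if the wrist force passes 120 N, or if a joint passes its speed limit or range.

## Working session

There is one attempt and no reset: what is moved stays moved. The work goes in short steps, each a Python script; the robot and the scene stay as the last script left them, time stands still between calls to the robot, and variables do not carry over. Pictures are saved under pics/ and viewed, at most 10 in all, crops included, and the job is handed in when it is done.

```bash
mkdir -p pics
python3 - <<'E'
from bench import ctrl
import cv2,numpy as np
np.set_printoptions(precision=4,suppress=True)
for n in("side","top"):
    cv2.imwrite(f"pics/{n}0.png",ctrl.read_camera(n)); p=ctrl.camera_params(n); print(n,{k:p[k] for k in p if k!='pose'});print(p['pose'])
E
```

```text
side {'fx': 543.1008936161762, 'fy': 543.1008936161762, 'cx': 283.38050573509184, 'cy': 215.04605568216607, 'D': array([0.0208, 0.    , 0.    , 0.    , 0.    ])}
[[ 0.996   0.0649 -0.0612  0.467 ]
 [-0.089   0.6787 -0.729  -1.1602]
 [-0.0058  0.7315  0.6818  1.1791]
 [ 0.      0.      0.      1.    ]]
top {'fx': 432.21347718907305, 'fy': 432.21347718907305, 'cx': 277.9592461283613, 'cy': 205.7054768450252, 'D': array([-0.1111,  0.    ,  0.    ,  0.    ,  0.    ])}
[[ 0.0121  0.9836 -0.1798  0.302 ]
 [-0.9999  0.0139  0.0087  0.0021]
 [ 0.011   0.1797  0.9837  1.5277]
 [ 0.      0.      0.      1.    ]]
```

View pics/side0.png

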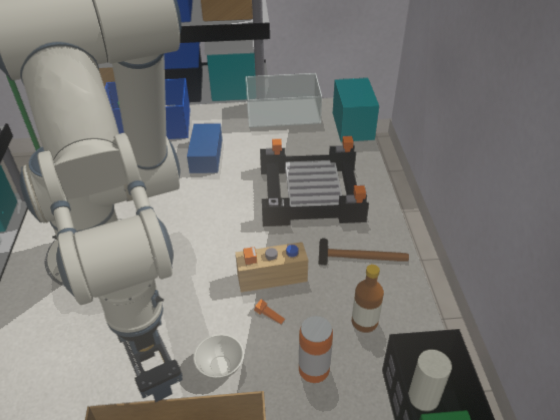

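View pics/top0.png

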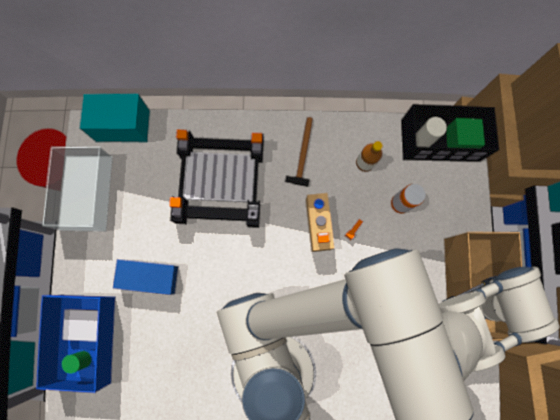

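The side view has the stand at about (272,265), with an orange head at (250,256). A loose small orange key lies on the table at (268,312). The unkeyed collar is at (276,203). In the top view these are the stand at (320,222), the orange head at (323,238), the loose small one at (354,230) and the unkeyed collar at (253,213). The candidates are the three shelf keys (already set), the one in the stand, and the smaller one on the table. The one in the stand fits, because it is larger and hangs in the stand. I'll confirm that in enlarged crops.

Run:
```python
import cv2,numpy as np
s=cv2.imread("pics/side0.png");t=cv2.imread("pics/top0.png")
def crop(im,x,y,w,h,k):
    c=cv2.resize(im[y:y+h,x:x+w],None,fx=k,fy=k,interpolation=cv2.INTER_CUBIC)
    for i in range(0,w,10):
        cv2.line(c,(i*k,0),(i*k,6 if i%50 else 14),(0,0,255),1)
        if i%20==0: cv2.putText(c,str(x+i),(i*k,24),0,.4,(0,0,255),1)
    for i in range(0,h,10):
        cv2.line(c,(0,i*k),(6,i*k),(0,0,255),1)
        if i%20==0: cv2.putText(c,str(y+i),(8,i*k+5),0,.4,(0,0,255),1)
    return c
cv2.imwrite("pics/top_c.png",crop(t,160,120,180,135,4)[:, :])
cv2.imwrite("pics/side_c.png",crop(s,220,130,160,150,4))
```

```text
(no output)
```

View pics/top_c.png

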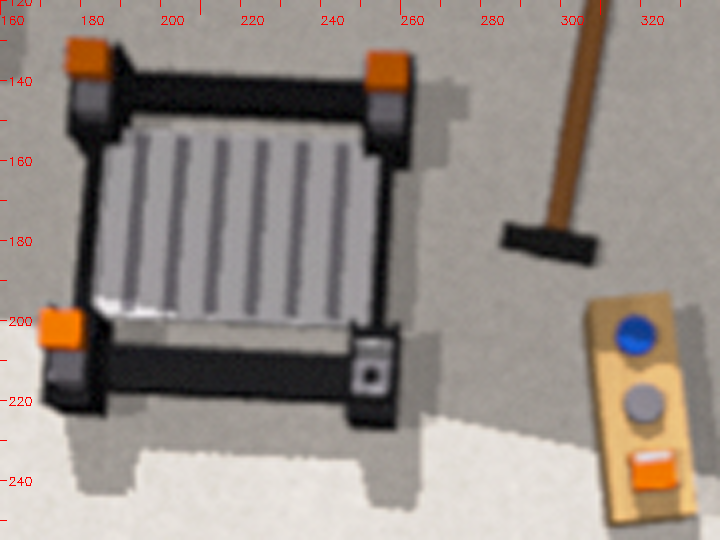

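View pics/side_c.png

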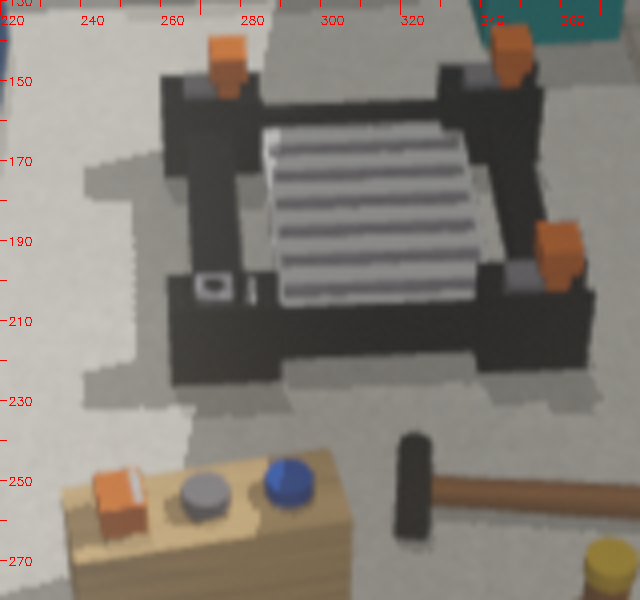

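The crops confirm it: the large orange key is in the stand, with its white stripe towards world +x. In the top view its head is at (323,239), and in the side view it is at (250,255). The open collar shows its post and white wall at top (253,210) and side (274–283,201). One tighter composite crop will give subpixel positions.

```bash
cat > h.py <<'E'
from bench import ctrl
import cv2,numpy as np
from scipy.optimize import least_squares
np.set_printoptions(precision=4,suppress=True)
P={n:ctrl.camera_params(n) for n in("side","top")}
F=np.diag([1,-1,-1.])
def proj(n,X):
    p=P[n];R=F@p["pose"][:3,:3].T;t=-R@p["pose"][:3,3]
    K=np.array([[p["fx"],0,p["cx"]],[0,p["fy"],p["cy"]],[0,0,1]])
    return cv2.projectPoints(np.atleast_2d(np.float64(X)),cv2.Rodrigues(R)[0],t,K,p["D"])[0][:,0]
def tri(a,b):
    return least_squares(lambda X:np.r_[proj("side",X)[0]-a,proj("top",X)[0]-b],[.5,-.1,.1])
def grab(n,k=4): return np.mean([ctrl.read_camera(n).astype(float) for _ in range(k)],0).astype(np.uint8)
def crop(im,x,y,w,h,k):
    c=cv2.resize(im[y:y+h,x:x+w],None,fx=k,fy=k,interpolation=cv2.INTER_CUBIC)
    c=(255*(c/255.)**.6).astype(np.uint8)
    for i in range(0,w,5):
        cv2.line(c,(int((i+.5)*k),0),(int((i+.5)*k),5 if i%10 else 12),(0,0,255),1)
        if i%10==0: cv2.putText(c,str(x+i),(int(i*k),24),0,.4,(0,0,255),1)
    for i in range(0,h,5):
        cv2.line(c,(0,int((i+.5)*k)),(5 if i%10 else 12,int((i+.5)*k)),(0,0,255),1)
        if i%10==0: cv2.putText(c,str(y+i),(14,int((i+.5)*k)+5),0,.4,(0,0,255),1)
    return c
E
python3 - <<'E'
from h import *
s=grab("side");t=grab("top")
k=10
a=np.hstack([crop(s,256,190,40,30,k),crop(t,236,200,40,30,k)])
b=np.hstack([crop(s,232,240,40,30,k),crop(t,303,225,40,30,k)])
cv2.imwrite("pics/comb.png",np.vstack([a,b]))
E
```

```text
(no output)
```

View pics/comb.png

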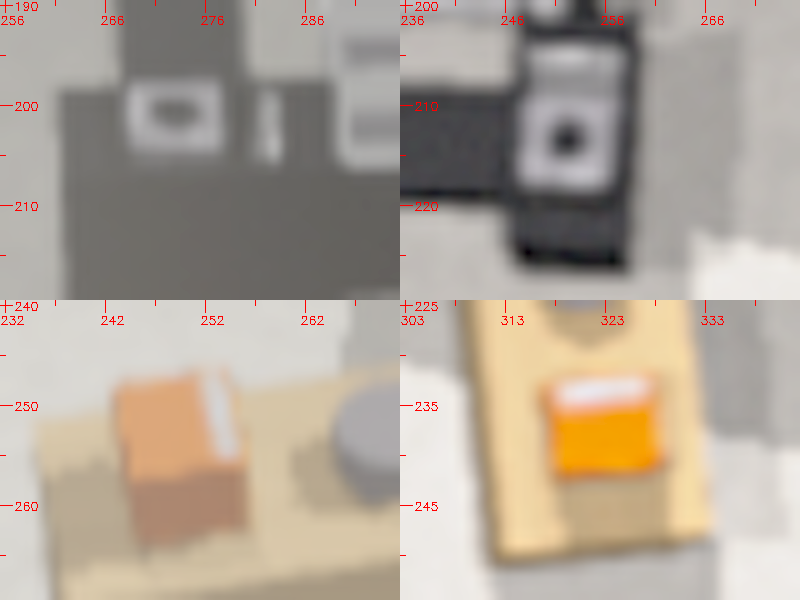

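```bash
cat > fit.py <<'E'
from h import *
def rz(a): c,s=np.cos(a),np.sin(a); return np.array([[c,-s,0],[s,c,0],[0,0,1]])
def fit(model,obs,p0):
    def r(p):
        M=[(n,X) for n,X,_ in model(p,obs)]
        out=[]
        for (n,X),o in zip(M,obs):
            out.append(proj(n,[p[0],p[1],0]+rz(p[2])@np.array(X))[0]-o[2])
        return np.concatenate(out)
    s=least_squares(r,p0,loss="soft_l1",f_scale=.5,x_scale=.01);return s.x,r(s.x).reshape(-1,2)
h=lambda x,y,z:(lambda p:(x,y,z(p)))
zt=lambda p:p[3]; zb=lambda p:p[3]-.028
hx,hy=.016,.018
K=[("side",h(-hx,-hy,zt),(244.1,256.9)),("side",h(hx,-hy,zt),(256,256.1)),("side",h(hx,hy,zt),(254.8,246.3)),("side",h(-hx,hy,zt),(243,248)),
("top",h(hx,hy,zt),(316.8,232.5)),("top",h(hx,-hy,zt),(328.3,231.7)),("top",h(-hx,-hy,zb),(328.8,241.7)),("top",h(-hx,hy,zb),(318,242.3))]
mk=lambda p,obs:[(n,f(p),o) for n,f,o in obs]
p,r=fit(mk,K,[.47,-.1,0,.118]);print("key",p,np.degrees(p[2]));print(r.T)
d=lambda s,y,z:(lambda p:(p[3]+s*.014,y,z))
c=lambda x,s,y,t,z:(lambda p:(x+s*p[4],y+t*p[5],z))
w=lambda y:(lambda p:(.03,y,.08))
R=[("side",c(0,-1,0,-1,0),(263.1,226.1)),("side",c(0,1,0,-1,0),(289.9,225.1)),("side",c(.24,-1,0,-1,0),(339.1,222.9)),("side",c(.24,1,0,-1,0),(366.6,222.4)),
("side",c(0,-1,0,-1,.08),(261.5,206.3)),("side",c(0,-1,.26,-1,0),(261.1,173.6)),("side",c(0,-1,0,1,.08),(261.2,198.7)),
("top",w(.0155),(248.2,204)),("top",w(-.0155),(257.5,203.8)),
("top",d(1,.014,.085),(247.5,209)),("top",d(1,-.014,.085),(256.8,208.7)),("top",d(-1,-.014,.085),(256.8,218.2)),("top",d(-1,.014,.085),(247.5,218.2)),
("side",d(-1,.014,.085),(268.5,197.5)),("side",d(1,.014,.085),(277.7,197.3)),("side",d(1,-.014,.08),(277.7,204.8)),("side",d(-1,-.014,.08),(269,205))]
p,r=fit(mk,R,[.5,.1,0,.002,.04,.022]);print("rack",p,np.degrees(p[2]));print(r.T)
Z=rz(p[2]);o=np.array([p[0],p[1],0])
print("wall side pred",proj("side",[o+Z@[.03,y,.08] for y in(.0155,-.0155)]))
# rack (target) triangulated height of post top centre
print("post top tri",tri((273.3,201.1-.35),(252.15,213.6)).x, o+Z@[p[3],0,.085], "gap",o+Z@[.024,0,.08])
E
python3 fit.py
```

```text
key [ 0.459  -0.161   0.0771  0.1185] 4.417429843828086
[[ 0.0816  0.1918 -0.3322 -0.3329  0.8444  0.2186 -0.5366 -0.4425]
 [ 0.6138 -0.112   0.0001 -0.2267 -0.4937 -0.401   0.109   0.2168]]
rack [ 0.5468  0.076  -0.0448 -0.0074  0.0428  0.0199] -2.5654685628592406
[[-0.7647 -0.1463 -0.1158 -0.3902 -0.0186  0.0321  0.0885  0.2114 -0.017
   0.7929 -0.2625 -0.8062  0.2217 -0.2328 -0.2868  0.0709 -0.4697]
 [-0.3447 -0.3057  0.1716 -0.2797  0.4256  0.0395 -0.6445 -1.8501 -1.1244
  -0.3319  0.4474 -0.8968 -1.3797  0.3564  0.2495  0.069   0.1828]]
wall side pred [[285.031  198.1997]
 [285.5076 204.9373]]
post top tri [0.5391 0.0765 0.0844] [0.5394 0.0764 0.085 ] gap [0.5708 0.075  0.08  ]
```

The fit gives the key's head top at z=0.1185 and its xy at (0.459,-0.161), yaw 4.4°. The gap is at about (0.564,0.075), yaw -2.6°. Now I'll fetch the key.

```bash
cat >> h.py <<'E'
def ori(yaw,s=1):
    c,t=np.cos(yaw),np.sin(yaw); return np.array([[s*c,s*t,0],[s*t,-s*c,0],[0,0,-1]])
E
python3 - <<'E'
from h import *
print(ctrl.current_eef_rot())
print("wipes",tri((317,326),(412,190)).x,"oil",tri((372,271),(378,148)).x)
yk,yr=.0771,-.0448
for s in(1,-1):
    print(s,ctrl.ik([.459,-.161,.22],ori(yk,s)),ctrl.ik([.5575,.075,.25],ori(yr,s)))
E
```

```text
[[ 0.9111  0.4121 -0.0001]
 [ 0.4121 -0.9111  0.    ]
 [-0.     -0.     -1.    ]]
wipes [ 0.6031 -0.4476  0.1672] oil [ 0.7436 -0.3306  0.2025]
1 [-26.367   16.7686  95.608   -0.      67.6234  59.2155] [ 1.58   21.2729 83.1741 -0.     75.553  94.1468]
-1 [ -26.367    16.7686   95.608    -0.       67.6234 -120.7845] [  1.58    21.2729  83.1741  -0.      75.553  -85.8532]
```

Run:
```python
from h import *
yk,yr=.0771,-.0448
p=ctrl.current_tool_pos(); ctrl.move_l([p[0],p[1],.30],vel=.2)
ctrl.goto([.459,-.161,.24],ori(yk))
ctrl.move_l([.459,-.161,.14],vel=.15)
print("hit",ctrl.move_l([.459,-.161,.0955],vel=.04,contact_N=5),ctrl.current_tool_pos())
ctrl.command_gripper(0.0)
print(ctrl.current_grip_width()*91,ctrl.current_grasp_force(),ctrl.current_contact_force())
ctrl.move_l([.459,-.161,.25],vel=.12)
print(ctrl.current_grip_width()*91,ctrl.current_contact_force())
ctrl.goto([.5575,.075,.25],ori(yr))
ctrl.move_l([.5575,.075,.18],vel=.15)
print(ctrl.current_tool_pos(),ctrl.current_t())
s=grab("side");t=grab("top")
cv2.imwrite("pics/c2.png",np.hstack([crop(s,250,155,50,60,8),crop(t,230,170,50,60,8)]))
```

```text
hit False [ 0.4592 -0.1611  0.0957]
35.930830526903705 29.998644590377808 [-0.1053  5.5887  3.9835]
35.63650998458835 [-0.1722  0.4967 -1.2687]
[0.5579 0.0744 0.1806] 8.7833
```

View pics/c2.png

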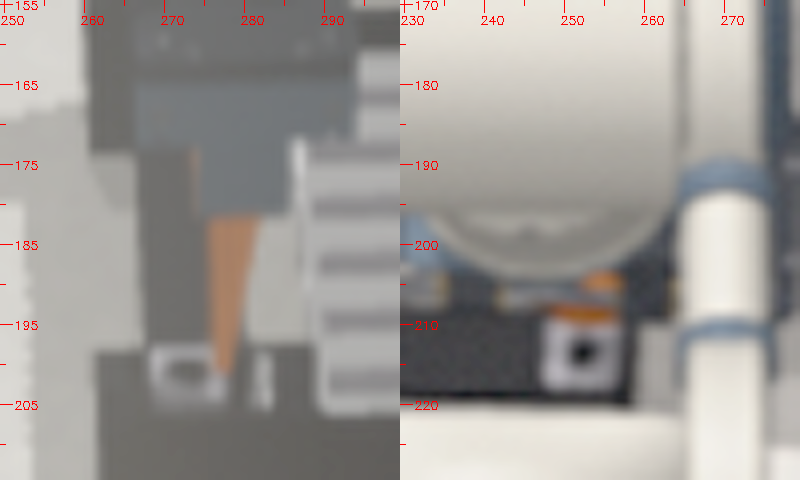

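The side view shows the key held upright with its taper to the right. Its tip spans columns 276.4–279.2 at row 201.4, and the post's right edge is at about 277.7. The white wall is at 282–283.5. In the top view the shank shows at (251,208), just behind the post. Next I'll turn these columns into x values.

Run:
```python
from h import *
from fit import rz
tcp=ctrl.current_tool_pos();R=ctrl.current_eef_rot();yaw=np.arctan2(R[1,0],R[0,0]);Z=rz(yaw)
print("yaw",np.degrees(yaw))
o=np.array([tcp[0],tcp[1],tcp[2]-.0855])
print("tip z",o[2],"pred tip corners",proj("side",[o+Z@[x,-.012,0] for x in(-.00965,-.00365)]),
 "shank under fingers",proj("side",[o+Z@[x,-.012,.055] for x in(-.00965,.0055)]))
# rack features in side, x at given y,z by column
def xcol(u,y,z): return least_squares(lambda x:proj("side",[x[0],y,z])[0][0]-u,[.55]).x[0]
print("post right: back",xcol(277.6,.0755+.014,.085),"front",xcol(277.6,.0755-.014,.085))
print("wall edges back",[xcol(u,.0755+.0155,.08) for u in(281.8,283.2)],"front",[xcol(u,.0755-.0155,.08) for u in(282.2,283.7)])
def yrow(v,x,z,c="side"): return least_squares(lambda y:proj(c,[x,y[0],z])[0][1]-v,[.07]).x[0]
print("post y back/front",yrow(197.4,.54,.085),yrow(204.8,.54,.08),"wall white y ends",yrow(198,.57,.08),yrow(205.9,.57,.08),"tip front y",yrow(201.4,o[0]-.0066,o[2]))
def ycol(u,x,z): return least_squares(lambda y:proj("top",[x,y[0],z])[0][0]-u,[.07]).x[0]
print("top: post y",ycol(247.5,.54,.085),ycol(256.8,.54,.085),"wall y",ycol(248.2,.57,.08),ycol(257.5,.57,.08))
```

```text
key [ 0.459  -0.161   0.0771  0.1185] 4.417429843828086
[[ 0.0816  0.1918 -0.3322 -0.3329  0.8444  0.2186 -0.5366 -0.4425]
 [ 0.6138 -0.112   0.0001 -0.2267 -0.4937 -0.401   0.109   0.2168]]
rack [ 0.5468  0.076  -0.0448 -0.0074  0.0428  0.0199] -2.5654685628592406
[[-0.7647 -0.1463 -0.1158 -0.3902 -0.0186  0.0321  0.0885  0.2114 -0.017
   0.7929 -0.2625 -0.8062  0.2217 -0.2328 -0.2868  0.0709 -0.4697]
 [-0.3447 -0.3057  0.1716 -0.2797  0.4256  0.0395 -0.6445 -1.8501 -1.1244
  -0.3319  0.4474 -0.8968 -1.3797  0.3564  0.2495  0.069   0.1828]]
wall side pred [[285.031  198.1997]
 [285.5076 204.9373]]
post top tri [0.5391 0.0765 0.0844] [0.5394 0.0764 0.085 ] gap [0.5708 0.075  0.08  ]
yaw -2.5666500392658027
tip z 0.09484948892875532 pred tip corners [[275.904  200.9298]
 [277.8942 200.8626]] shank under fingers [[275.6198 186.9284]
 [280.7624 186.7588]]
post right: back 0.5545902696329519 front 0.5523071921395191
wall edges back [np.float64(0.5675858037945883), np.float64(0.5719014809231914)] front [np.float64(0.5660977538999499), np.float64(0.5706590933636453)]
post y back/front 0.09176686288812833 0.06328852316310184 wall white y ends 0.09182471843293352 0.05541108278329208 tip front y 0.06099360712749898
top: post y 0.09206354354161157 0.060593377732741094 wall y 0.0907092936244424 0.059019161079894175
```

Run:
```python
from h import *
ctrl.move_l([.5641,.0764,.18],vel=.05)
ctrl.sleep(.3); print(ctrl.current_tool_pos(),ctrl.current_contact_force())
f=ctrl.move_l([.5641,.0764,.1425],vel=.02,contact_N=4)
ctrl.sleep(.3);p=ctrl.current_tool_pos();print(f,p,"tip z",p[2]-.0857,ctrl.current_contact_force(),ctrl.current_wrist_torque(),ctrl.current_t())
```

```text
[0.564  0.0764 0.18  ] [ 0.2634 -0.8628  0.6085]
False [0.5641 0.0764 0.1425] tip z 0.05684592190288559 [ 0.0862  0.2032 -1.1104] [ 0.0427  0.0502 -0.033 ] 12.0917
```

Run:
```python
from h import *
f=ctrl.move_l([.5641,.0764,.105],vel=.01,contact_N=3)
ctrl.sleep(.3);p=ctrl.current_tool_pos();print(f,p,"tip z",p[2]-.0857,ctrl.current_contact_force(),ctrl.current_wrist_torque(),ctrl.current_t())
```

```text
True [0.5633 0.0764 0.1222] tip z 0.03645707698946532 [-0.0362 -0.3896 -0.7935] [ 0.0498 -0.0513 -0.0351] 14.4167
```

Run:
```python
from h import *
ctrl.command_gripper(0.75)
ctrl.sleep(.3)
p=ctrl.current_tool_pos()
ctrl.move_l([p[0],p[1],.22],vel=.12)
ctrl.command_gripper(0.0)
s=grab("side");t=grab("top")
cv2.imwrite("pics/c3.png",np.hstack([crop(s,250,155,50,60,8),crop(t,230,170,50,60,8)]));print(ctrl.current_t(),ctrl.current_contact_force())
```

```text
17.8333 [-0.4579  0.4735  0.5205]
```

View pics/c3.png

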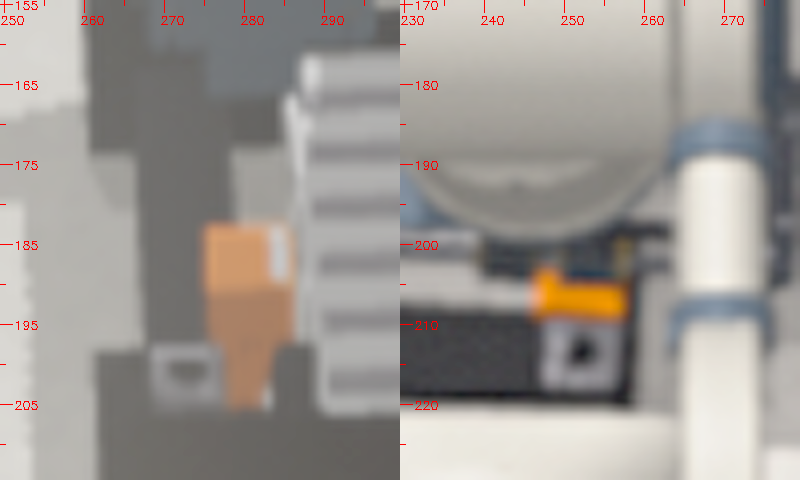

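The key stands upright and released. Its head top is centred at about (280.5,186.5) in the side view, and its stripe is on the +x side by the wall. Now I'll press on it with shut fingers.

Run:
```python
from h import *
h=least_squares(lambda q:proj("side",[q[0],q[1],.144])[0]-(280.5,186.5),[.56,.07]).x
print("head",h)
x,y=.5*(h[0]+.5633+.0025),.5*(h[1]+.0764)
print(x,y)
ctrl.move_l([x,y,.16],vel=.06); ctrl.sleep(.3)
f0=ctrl.current_contact_force();print(f0)
c=ctrl.move_l([x,y,.125],vel=.01,contact_N=2.5)
for i in range(6): 
    ctrl.sleep(.08);p=ctrl.current_tool_pos();print(c,p,ctrl.current_contact_force()-f0)
print(ctrl.current_t())
```

```text
head [0.5625 0.071 ]
0.5641385991916807 0.07370759371881122
[-0.0576  0.5699  0.3428]
True [0.564  0.0737 0.1404] [ 1.4358 -0.3053  2.3519]
True [0.564  0.0737 0.1404] [0.7998 0.0362 1.7834]
True [0.564  0.0737 0.1404] [ 1.871  -0.0187  2.3719]
True [0.564  0.0737 0.1404] [1.7178 0.1654 3.871 ]
True [0.564  0.0737 0.1404] [ 2.8351 -0.1822  2.6068]
True [0.564  0.0737 0.1404] [ 1.9221 -0.6686  3.5937]
21.725
```

Run:
```python
from h import *
x,y=.5641,.0737
f0=.34; z=ctrl.current_tool_pos()[2]
def F():
    a=[]
    for _ in range(5): a.append(ctrl.current_contact_force()); ctrl.sleep(.03)
    return np.mean(a,0)
for i in range(25):
    st=.0004 if i<1 or f[2]<9 else .0002
    z-=st; ctrl.move_l([x,y,z],vel=.005); f=F()-[0,.5,f0]
    print(round(z,5),f,ctrl.current_tool_pos()[2],round(ctrl.current_t(),2))
    if f[2]>18 or ctrl.current_t()>42: break
```

```text
0.13999 [-0.0713 -0.6641  5.3487] 0.14011336667643653 22.14
0.13959 [-0.915  -0.2856  7.0985] 0.13976496003590783 22.56
0.13919 [-1.2966 -0.7167  9.6088] 0.13948743553673057 22.98
0.13899 [-1.921  -0.9624 11.3002] 0.1394035347915647 23.39
0.13879 [-2.1589 -0.3802 12.8387] 0.1392614000567248 23.81
0.13859 [-2.8241 -0.5943 13.7561] 0.13914449302658258 24.23
0.13839 [-3.8358 -1.0203 15.7903] 0.13901983641331628 24.64
0.13819 [-4.457  -0.9424 17.4421] 0.13890951892224335 25.06
0.13799 [-4.3862 -1.0971 17.944 ] 0.1387671695909437 25.48
0.13779 [-4.6001 -0.8109 19.6681] 0.13864194668236104 25.89
```

Run:
```python
from h import *
x,y=.5641,.0737
def F(n=6):
    a=[]
    for _ in range(n): a.append(ctrl.current_contact_force()); ctrl.sleep(.03)
    return np.mean(a,0)[2]-.34
z=.13779
while True:
    f=F();print(round(z,5),f,ctrl.current_tool_pos()[2])
    if f>21: break
    z-=.00015; ctrl.move_l([x,y,z],vel=.005)
ctrl.sleep(.6);print("hold",F(),ctrl.current_tool_pos()[2])
ctrl.move_l([x,y,.16],vel=.03);ctrl.move_l([x,y,.28],vel=.15)
q=ctrl.current_q();ctrl.movej([q[0]-35]+list(q[1:]))
s=grab("side");t=grab("top");print(ctrl.current_t(),ctrl.current_contact_force())
cv2.imwrite("pics/c4.png",np.hstack([crop(s,250,165,50,60,8),crop(t,230,170,50,60,8)]))
```

```text
0.13779 19.559600465693343 0.1386263315035388
0.13764 20.409841609022713 0.13856046995880414
0.13749 21.829524535709034 0.1384783634809692
hold 22.098710762250548 0.13846840884774678
31.3333 [ 0.6077  0.4006 -0.5292]
```

View pics/c4.png

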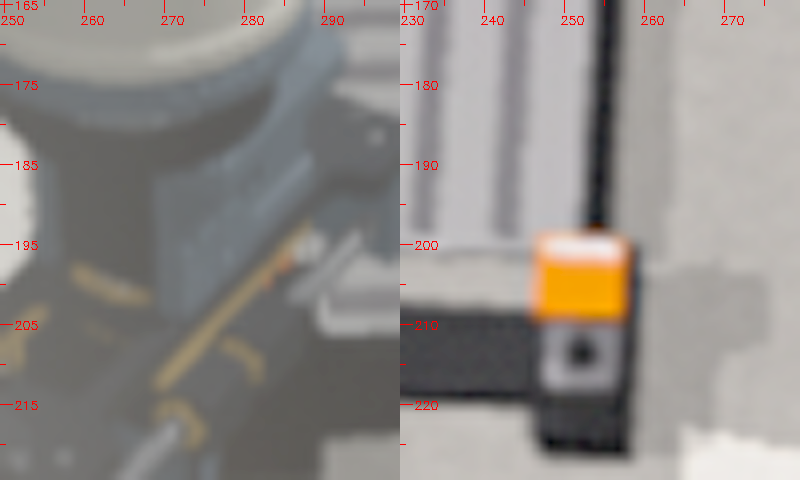

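The top view shows the key square in the collar at (251.5,204), with its stripe on the wall side and the robot clear of it. It held a steady 22 N push without giving, so I'm handing in.

```bash
python3 -c "
from bench import ctrl
print(ctrl.sign_off())"
```

```text
the job is handed in; nothing more can be done
None
```

The key stands released in the gap with its tip about 50 mm below the collar's rim, held firm under a steady 22 N push (no sign that the collar split), and the job was handed in at about 31 s; no result came back.

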